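# Unclamp the ball carrier and hold it level over the tray

## Task

Turn the wing nut on the dock counter-clockwise, about a quarter turn, until its clamp finger no longer lies over the end of the aluminium carrier. Then lift the carrier by its upright fin and carry it level to the open white tray that stands beside the dock, so that the loose steel ball stays in its shallow well (do not touch the ball or disturb the petri dish, timer and small bottle). Finish while still holding the carrier still and level in the gripper, with the ball's well above the middle of the white tray and the underside of the carrier about 10 cm above the tray's rim, so that I can take the ball out with forceps; do not put it down.

Things in the scene. Friction and masses are not known exactly. Their poses are not given: they have to be found in the camera images.
- dock: Fixed grey plastic base plate on the worktop, 92 mm (x) by 222 mm (y, from -89 to +133) and 8 mm thick; its origin is on the worktop under the centre of the docked carrier, its y axis points from the carrier to the wing nut. Four short side rails and two end rails, 9 mm high above the plate, stand round the carrier with about 2 mm play, so the carrier must go straight up at least 10 mm before moving sideways. The nut's axis is vertical at y = +100 mm.
- wing_nut (a joint): Turn of the steel wing nut about its vertical axis, rad, growing counter-clockwise seen from above, range 0 to 1.65. At 0 its clamp finger (14 mm wide, reaching 36 mm from the axis, its underside 3.5 mm above the carrier's top, top 31.5 mm above the worktop) points along the dock's -y and lies 10 mm over the carrier's end; from 1.1 on it is clear. It starts at 0.05 to 0.35 and stays where it is left (friction 0.04 N m).
- wing_grip (a point): Middle of the nut's upright wing bar, on the nut's axis, 55 mm above the worktop. The bar is 8 mm thick, 42 mm long and 26 mm high (top 68 mm above the worktop); its long side is this point's y axis, which is the dock's y axis turned by the joint value; pinch it across the point's x axis.
- carrier: Loose aluminium plate 56 mm (x) by 148 mm (y) by 14 mm thick, about 0.25 kg, with two round wells 42 mm wide and 4 mm deep at y = -44 and +44 mm; origin at the centre of its underside, which starts 8 mm above the worktop on the dock; its axes start nearly parallel to the dock's. The ball lies in the well at y = -44 mm, away from the wing nut; the other well is empty.
- fin_grip (a point): Point to grip on the carrier's upright fin at its centre, 42 mm above the carrier's underside. The fin is 10 mm thick (x), 32 mm long (y), and rises 46 mm above the plate's top, to 60 mm above the underside; pinch it across the carrier's x axis.
- ball_well (a point): Centre of the floor of the well that holds the ball: carrier x = 0, y = -44 mm, 10 mm above the carrier's underside.
- ball_center (a point): Centre of the loose polished steel ball, 24 mm in diameter, 45 g; it can roll about 10 mm each way in its well and escapes over the 4 mm rim when tipped or jerked hard.
- catch_tray: Fixed white plastic open tray, 127 mm (x) by 99 mm (y) and 30 mm high, walls 2 mm, on the free worktop 0.3 to 0.5 m to the left or right of the dock; origin at the centre of its underside on the worktop.
- petri_dish: Closed clear petri dish, 90 mm wide, 16 mm high, lying on the worktop beyond the work; bystander. Origin at the centre of its underside.
- timer1: White square bench timer with three keys, 66 by 66 by 19 mm, lying beyond the work; bystander. Origin at the centre of its underside.
- small_bottle: Small white plastic bottle with a green cap, 29 mm wide, 63 mm high, standing beyond the work; bystander. Origin at the centre of its underside.

How it is judged:
By the outcome, as a careful person would: the job done as asked, in the order asked, and still so for the second after the job is handed in, while the arm keeps its last pose, push and grip.
It also fails if it takes over 69 s, if anything falls off the work surface, if the arm or the gripper's body presses on something with over 40 N, if the wrist force passes 120 N, or if a joint passes its speed limit or range.

## Robot

A 7-joint arm with a two-finger parallel gripper is mounted at the origin on a cart in front of the work surface, level with it; the furniture and walls round the work are solid. World frame = base frame: x ahead of the robot, y to its left, z up, the work surface at z = 0. Lengths are in m, angles in rad, forces in N, time in s.
With the tool pointing down it reaches from about 0.4 to 0.85 m from the base axis. Payload 10.4 kg.
Tool frame: the origin (TCP) lies between the finger pads; the fingertips stand ahead of it and the grasp point (between the pads) lies 3 mm ahead of it (r.tips_ahead is the z of the fingertips in the tool frame, in m); z points along the fingers, y is the line along which they close (so a half turn about z gives the same grasp; the last joint's range is limited). The gripper opens to 87 mm and grips with 3 to 60 N. Pads are 19 mm wide; open, the fingers measure 117 mm over their backs; the gripper's body (75 mm by 190 mm) begins 51 mm behind the grasp point.
Start: joints at [-1.284, 0.332, -0.065, 1.46, 0.022, 1.35, -0.088], TCP at [0.191, 0.595, 0.245] pointing down, gripper open.
Joint ranges: [-2.6, 2.6], [-0.5, 2.12], [-1.47, 1.34], [0.16, 2.42], [-1.27, 4.41], [0.06, 2.06], [-2.6, 2.6]. Speed limits (rad/s): [2.22, 2.22, 2.79, 2.79, 3.14, 3.14, 3.14].

## Interface

Orientations are given as a unit quaternion [x, y, z, w].
In Python, from bench import telemetry, camera, get_calibration, r gives the robot as it stands.
- The arm moves only by the tool drive_tool, never from a script. Its argument "series" is one flat list of numbers, 7 for each row, row after row: the turn, a rotation vector about the tool's x, y, z in units of 5 degrees (1.0 is 5 degrees), then the shift along the tool's x, y, z in units of 40 mm (1.0 is 40 mm), then the opening, from -1 (shut) to 1 (fully open). A call has 1 to 10 rows; each row is the pose to reach, as a shift and turn from the pose commanded when the call began, along the tool's axes at that moment; what a row does not reach only later rows make up. A row lasts 1/12 s, in which the tool goes at most 41.7 mm and 7.16 degrees, less where a joint would pass 70% of its speed; a pose out of reach is approached as far as the arm can. A call with a gripper value outside its range is refused whole. The fingers move at their own pace and stop on an object; "grip_force" is the grip in N (left out, the last holds). Time passes only in rows, so rows that repeat a pose let the fingers close. It gives the time, the measured TCP pose, the force, the opening and the grip force at its end, in the units of the state.
- telemetry.read_state(): the state, without advancing time (a new reading comes with each control period).
- camera(name): name is "scene" or "top" or "wrist"; returns the picture (480x640x3 uint8, red, green, blue); there is no depth.
- get_calibration(name): a dict with "fovy" (degrees; the focal length in pixels is half the picture's height over the tangent of half this angle, whatever the lens; pixels are square), "cx", "cy" (the principal point, pixels), "dist" ([k1, k2, p1, p2, k3] as OpenCV has them; the pictures are not rectified), "xyz" and "rotation" of the camera in the world. Camera axes: x right, y up, looking along -z (the intrinsics and any distortion apply to the point x, -y, -z); pixel columns grow to the right and rows downward; lengths in m; the calibration is good to about 2 mm. A picture is of the moment at which its call begins: read the wrist's pose just before it. get_calibration takes no time and is no camera call; for the wrist camera it gives the pose at the moment of the call.
- r.close_job(): hands the job in; it is judged then, once.
The state is a dict: "time": time; "joint_positions": joint angles; "joint_vel": joint speeds; "joint_torque": joint torques, N m; "ee_pos": TCP position; "eef_rot": TCP orientation; "ft_force": force on the tool from outside, world axes, zero at the start; "torque": the same for the moment, N m; "width": finger opening in m; "grip_force": force on a finger pad.
Only numpy, scipy, OpenCV 4.12 (cv2) and the standard library are available. Lean on these libraries where they do the work, as an engineer would, in place of code of your own. Each camera call takes 0.05 s, during which the arm holds its last target. There are 200 camera calls.

## Working session

There is one attempt and no reset: what is moved stays moved. The work goes in short steps, Python scripts to look and compute and a tool call to move; the robot and the scene stay as the last step left them, time stands still between calls to the robot, and variables do not carry over. Pictures are saved under pics/ and viewed, at most 10 in all, crops included, and the job is handed in when it is done.

Besides the shell and the picture viewer there is one more tool, called as name(argument=value, ...) on one line, values as JSON. drive_tool: Moves the arm, as the interface text tells. Its arguments: {"type":"object","properties":{"series":{"type":"array"},"grip_force":{"type":"number"}},"required":["series"]}

```bash
ls; mkdir -p pics; python3 - <<'E'
from bench import telemetry, camera, get_calibration, r
import cv2,numpy as np
s=telemetry.read_state(); print({k:np.round(v,3).tolist() for k,v in s.items()}, r.tips_ahead)
for n in("scene","top"):
    c=get_calibration(n); print(n,c); cv2.imwrite(f"pics/{n}0.png",camera(n)[:,:,::-1])
E
```

```text
pics
{'time': 0.0, 'joint_positions': [-1.284, 0.333, -0.065, 1.461, 0.022, 1.35, -0.089], 'joint_vel': [0.001, -0.0, -0.001, 0.0, 0.0, 0.0, -0.001], 'joint_torque': [0.0, -62.324, 0.025, -38.991, -0.061, 0.04, 0.0], 'ee_pos': [0.19, 0.595, 0.244], 'eef_rot': [0.154, 0.988, -0.001, -0.0], 'ft_force': [-0.229, 0.118, 0.065], 'torque': [-0.002, -0.014, 0.0], 'grip_force': 0.0, 'width': 0.087} 0.022
scene {'fovy': 49.69961300812018, 'cx': 320.43477913924346, 'cy': 240.48818879638452, 'dist': array([0.03756699, 0.        , 0.        , 0.        , 0.        ]), 'xyz': array([ 0.04158306, -0.69688083,  0.65820828]), 'rotation': array([ 0.445483  , -0.13830959, -0.28124023,  0.83864134])}
top {'fovy': 51.6426823291811, 'cx': 319.31081850852405, 'cy': 243.26926541910046, 'dist': array([0.01016132, 0.        , 0.        , 0.        , 0.        ]), 'xyz': array([0.49156101, 0.02068216, 1.08804145]), 'rotation': array([ 0.0210054 , -0.03391439, -0.70461887,  0.70846372])}
```

View pics/top0.png

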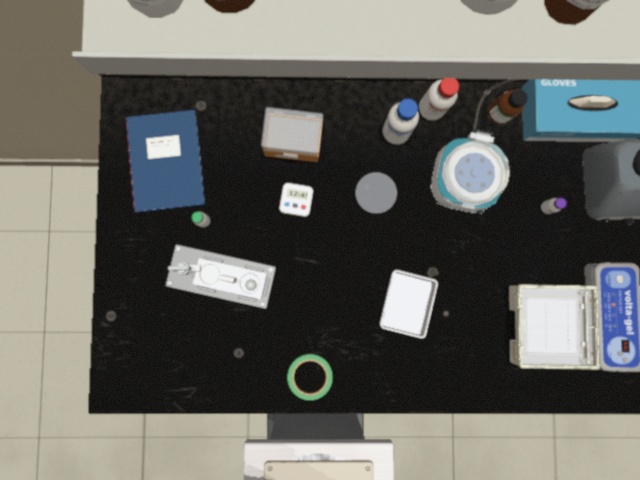

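View pics/scene0.png

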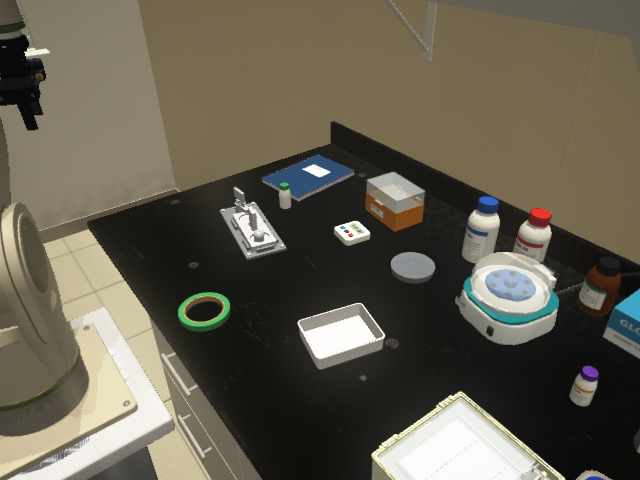

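The top view shows the dock at about (220,276), with the wing nut at its left end (182,268) and the ball at the right (250,284). The tray is at (409,303). The scene view agrees. Next I measure the dock and tray by mask and look at a crop.

```bash
cat > h.py <<'E'
import numpy as np, cv2
from scipy.spatial.transform import Rotation as R
from bench import telemetry, camera, get_calibration, r
def K(c):
    f=240/np.tan(np.radians(c["fovy"])/2); return np.array([[f,0,c["cx"]],[0,f,c["cy"]],[0,0,1.]])
def onplane(c,px,z):
    u=cv2.undistortPoints(np.float64(px).reshape(-1,1,2),K(c),c["dist"]).reshape(-1,2)
    d=R.from_quat(c["rotation"]).apply(np.c_[u[:,0],-u[:,1],-np.ones(len(u))])
    o=np.array(c["xyz"]); return o+d*((z-o[2])/d[:,2])[:,None]
def proj(c,P):
    q=R.from_quat(c["rotation"]).inv().apply(np.atleast_2d(P)-c["xyz"])*[1,-1,-1]
    return cv2.projectPoints(q,np.zeros(3),np.zeros(3),K(c),np.float64(c["dist"]))[0].reshape(-1,2)
E
python3 - <<'E'
from h import *
c=get_calibration("top"); im=cv2.imread("pics/top0.png"); g=cv2.cvtColor(im,6)
for nm,(x0,y0,x1,y1),z in(("dock",(155,235,290,320),.008),("tray",(370,262,445,345),.03)):
    m=np.zeros_like(g); m[y0:y1,x0:x1]=(g[y0:y1,x0:x1]>75)*255
    m=cv2.morphologyEx(m,cv2.MORPH_OPEN,np.ones((5,5)))
    k=max(cv2.findContours(m,0,1)[0],key=cv2.contourArea)
    P=onplane(c,k.reshape(-1,2),z)[:,:2]
    rc=cv2.minAreaRect(np.float32(P*1000)); print(nm,rc,cv2.boxPoints(rc).round(1).tolist())
cv2.imwrite("pics/dockcrop.png",cv2.resize(im[235:320,155:290],None,fx=5.8,fy=5.8,interpolation=2))
cs=get_calibration("scene"); ims=cv2.imread("pics/scene0.png")
cv2.imwrite("pics/dockscene.png",cv2.resize(ims[180:265,210:295],None,fx=7,fy=7,interpolation=2))
E
```

```text
dock ((503.4158630371094, 216.0594482421875), (227.99136352539062, 95.22373962402344), 77.57443237304688) [[432.3999938964844, 115.0], [525.4000244140625, 94.5], [574.4000244140625, 317.1000061035156], [481.3999938964844, 337.6000061035156]]
tray ((447.0797119140625, -188.62399291992188), (104.84471130371094, 132.1570281982422), 76.2767333984375) [[370.5, -223.89999389648438], [498.79998779296875, -255.1999969482422], [523.7000122070312, -153.39999389648438], [395.29998779296875, -122.0]]
```

View pics/dockcrop.png

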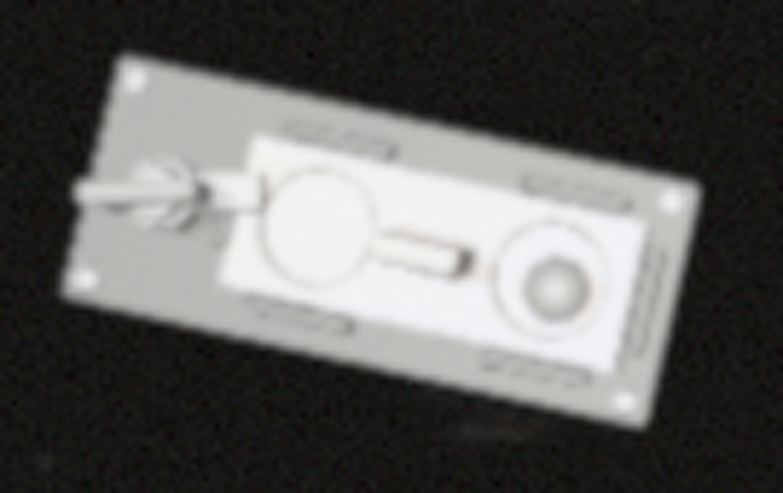

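The crop shows the wing bar and clamp finger running roughly along the world y axis, so the joint is about 0.2 rad. The fin is at crop (425,255) and the ball at (555,290). The measured sizes are within 3% of those given. I'll move above the dock and measure with the wrist camera.

drive_tool(series=[0,0,1.2,-0.85,-0.5,0,1,0,0,2.4,-1.7,-1,0,1,0,0,3.6,-2.55,-1.5,0,1,0,0,4.8,-3.4,-2,0,1,0,0,6,-4.25,-2.5,0,1,0,0,7.2,-5.1,-3,0,1,0,0,8.4,-5.95,-3.5,0,1,0,0,9.6,-6.8,-4,0,1,0,0,10.8,-7.65,-4.5,0,1,0,0,12,-8.5,-5,0,1])

```text
time: 0.93
ee_pos: [0.4542, 0.2993, 0.2445]
eef_rot: [0.63, 0.777, -0.0, -0.0]
ft_force: [-0.2, 0.6, -0.7]
width: 0.0871
grip_force: 0.0
```

```bash
cat >> h.py <<'E'
def need(xyz,ydeg,s=None):
    """units to reach TCP xyz, tool down, closing line at world angle ydeg (mod 180)"""
    s=s or telemetry.read_state(); q=R.from_quat(s["eef_rot"]); p=np.array(s["ee_pos"])
    a=np.radians(ydeg); c=[]
    for b in(a,a+np.pi):
        y=np.array([np.cos(b),np.sin(b),0]); z=np.array([0,0,-1.]); T=R.from_matrix(np.c_[np.cross(y,z),y,z])
        c.append((q.inv()*T).as_rotvec(degrees=True)/5)
    rv=min(c,key=np.linalg.norm)
    print("need",rv.round(2),(q.inv().apply(np.array(xyz)-p)/.04).round(3),"t",round(s["time"],2),"p",p.round(4),"yang",np.degrees(np.arctan2(*q.as_matrix()[1::-1,1])).round(2),"F",np.round(s["ft_force"],1),"w",round(s["width"],4))
E
python3 -c "
from h import *
need([.51,.245,.25],0); print(telemetry.read_state()['joint_positions'])"
```

```text
need [-0.   -0.    2.39] [-1.618  1.083 -0.139] t 0.93 p [0.4542 0.2993 0.2445] yang 11.96 F [-0.2  0.6 -0.7] w 0.0871
[-0.91647699  0.14948806  0.2781111   1.69237457 -0.04250999  1.30574179
 -0.42150248]
```

drive_tool(series=[0,0,1.2,-0.8,0.55,0,1,0,0,2.4,-1.6,1.1,-0.1,1,0,0,2.4,-1.6,1.1,-0.1,1,0,0,2.4,-1.6,1.1,-0.1,1,0,0,2.4,-1.6,1.1,-0.1,1])

```text
time: 1.35
ee_pos: [0.5095, 0.2483, 0.2481]
eef_rot: [0.705, 0.709, -0.0, -0.0]
ft_force: [0.7, 0.5, -0.1]
width: 0.0866
grip_force: 0.0
```

```bash
python3 - <<'E'
from h import *
c=get_calibration("wrist"); im=camera("wrist")[:,:,::-1]; cv2.imwrite("pics/wrist0.png",im)
cv2.imwrite("pics/top1.png",camera("top")[:,:,::-1])
np.save("c0.npy",c,allow_pickle=True); print(c)
need([.51,.245,.25],0)
y=np.array([.215,.977,0]); o=np.array([.4987,.1946,0])
print(proj(c,[o+100*y*.001+[0,0,.068],o+[0,0,.068],o-y*.044+[0,0,.022],o+y*.044+[0,0,.022]]).round())
E
```

```text
{'fovy': 64.72934984690716, 'cx': 315.30489863628344, 'cy': 242.15680466668388, 'dist': array([-0.08241303,  0.        ,  0.        ,  0.        ,  0.        ]), 'xyz': array([0.51024333, 0.33184466, 0.38802287]), 'rotation': array([-1.51725645e-01,  3.99892935e-04,  2.64154972e-03,  9.88419036e-01])}
need [-0.01 -0.    0.08] [-0.107  0.026 -0.044] t 1.45 p [0.5089 0.2493 0.2482] yang 0.42 F [-0.1  0.2 -0.1] w 0.0867
[[328. 173.]
 [302. 280.]
 [295. 300.]
 [313. 222.]]
```

View pics/wrist0.png

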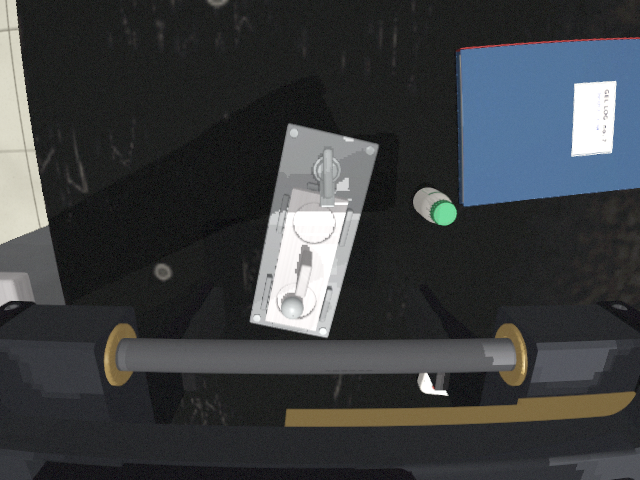

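The wrist view shows the whole dock, corners at about (290,124), (378,146), (327,336) and (251,320). The bar is at (327,172), the fin top at (305,275) and the ball at (292,307), all within a few pixels of the projections. I'll enlarge this region for the angles.

```bash
python3 - <<'E'
from h import *
c=np.load("c0.npy",allow_pickle=True).item(); im=cv2.imread("pics/wrist0.png"); g=cv2.cvtColor(im,6)
m=np.zeros_like(g); m[112:340,240:390]=(g[112:340,240:390]>70)*255
m=cv2.morphologyEx(m,cv2.MORPH_OPEN,np.ones((5,5)))
k=max(cv2.findContours(m,0,1)[0],key=cv2.contourArea)
rc=cv2.minAreaRect(np.float32(onplane(c,k.reshape(-1,2),.008)[:,:2]*1000)); print(rc)
cv2.imwrite("pics/wz.png",cv2.resize(im[120:320,250:390],None,fx=5.5,fy=3,interpolation=2)) if 0 else cv2.imwrite("pics/wz.png",np.hstack([cv2.resize(im[130:220,290:360],None,fx=5.7,fy=6.6,interpolation=2),cv2.resize(im[230:320,260:330],None,fx=5.7,fy=6.6,interpolation=2)]))
E
```

```text
((503.53961181640625, 215.12625122070312), (222.23336791992188, 92.20584106445312), 77.65953063964844)
```

View pics/wz.png

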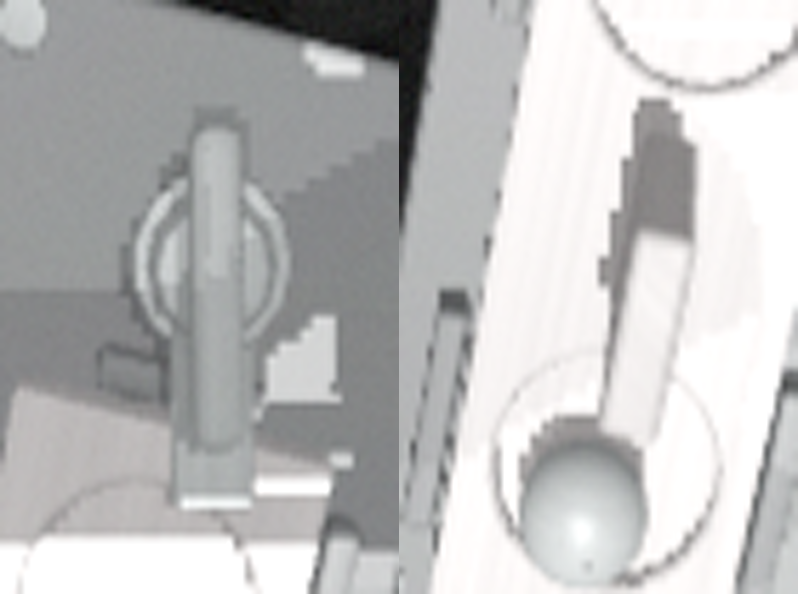

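The zoom shows the bar's centreline at crop x≈215 (rows 130 to 440), with the clamp finger still over the carrier. The fin's top face has corners near (635,232), (690,240), (655,440) and (602,430).

```bash
python3 - <<'E'
from h import *
c=np.load("c0.npy",allow_pickle=True).item()
b=onplane(c,[[290+215/5.7,130+135/6.6],[290+215/5.7,130+440/6.6]],.068); d=b[0]-b[1]
print("bar",b.round(4),b.mean(0),np.linalg.norm(d),"joint",np.arctan2(d[1],d[0])-np.radians(77.66))
f=np.array([[635,232],[690,240],[655,440],[602,430]]); f=np.c_[260+(f[:,0]-399)/5.7,230+f[:,1]/6.6]
F=onplane(c,f,.068); print("fin",F.mean(0),np.linalg.norm(F[0]-F[3]),np.linalg.norm(F[1]-F[0])); d=F[0]+F[1]-F[2]-F[3]; print(np.degrees(np.arctan2(d[1],d[0])))
im=cv2.imread("pics/top1.png")
need([.5202,.2913,.11],1)
E
```

```text
bar [[0.5201 0.3108 0.068 ]
 [0.5206 0.272  0.068 ]] [0.52037813 0.29140574 0.068     ] 0.03874187813022916 joint 0.22933972661554014
fin [0.49935023 0.19380628 0.068     ] 0.030348330331555356 0.008792277280064768
79.4030187241794
need [-0.01 -0.   -0.12] [1.048 0.292 3.456] t 1.45 p [0.5089 0.2493 0.2482] yang 0.42 F [-0.1  0.2 -0.1] w 0.0867
```

Nut axis (0.5204, 0.2914), joint 0.23, fin centre (0.4993, 0.1938): all fit the dock geometry. Descending onto the bar.

drive_tool(series=[0,0,0,0.5,0.15,0.3,1,0,0,0,1.05,0.3,0.9,1,0,0,0,1.05,0.3,1.6,0.6,0,0,0,1.05,0.3,2.3,0.3,0,0,0,1.05,0.3,3.0,0.1,0,0,0,1.05,0.3,3.6,0,0,0,0,1.05,0.3,4.1,0,0,0,0,1.05,0.3,4.4,0,0,0,0,1.05,0.3,4.6,0,0,0,0,1.05,0.3,4.6,0])

```text
time: 2.28
ee_pos: [0.5207, 0.2903, 0.0633]
eef_rot: [0.705, 0.709, -0.001, -0.0]
ft_force: [0.5, -0.1, 1.0]
width: 0.0461
grip_force: 0.0
```

```bash
python3 -c "
from h import *
need([.5204,.2914,.063],.8)"
```

```text
need [-0.02  0.01 -0.09] [ 0.028 -0.008  0.008] t 2.28 p [0.5207 0.2903 0.0633] yang 0.33 F [ 0.5 -0.1  1. ] w 0.0461
```

drive_tool(series=[0,0,-0.1,0.03,0,0,-1,0,0,-0.1,0.03,0,0,-1,0,0,-0.1,0.03,0,0,-1,0,0,-0.1,0.03,0,0,-1,0,0,-0.1,0.03,0,0,-1,0,0,-0.1,0.03,0,0,-1], grip_force=20)

```text
time: 2.78
ee_pos: [0.5217, 0.2918, 0.0657]
eef_rot: [0.702, 0.712, 0.0, -0.0]
ft_force: [-8.5, -1.3, 17.0]
width: 0.0114
grip_force: 29.1
```

The upward 17 N and an opening of 11 mm suggest the tips are bearing on the hub. I'll open slightly, go up 6 mm and grip again.

drive_tool(series=[0,0,0,0,0,0,-0.4,0,0,0,-0.03,0.02,-0.15,-0.4,0,0,0,-0.03,0.02,-0.15,-0.4,0,0,0,-0.03,0.02,-0.15,-1,0,0,0,-0.03,0.02,-0.15,-1,0,0,0,-0.03,0.02,-0.15,-1,0,0,0,-0.03,0.02,-0.15,-1,0,0,0,-0.03,0.02,-0.15,-1])

```text
time: 3.45
ee_pos: [0.52, 0.29, 0.0701]
eef_rot: [0.702, 0.712, -0.002, -0.001]
ft_force: [-11.2, -2.5, 10.3]
width: 0.0077
grip_force: 20.0
```

```bash
python3 -c "
from h import *
need([.5204,.2914,.068],.8)
cv2.imwrite('pics/w2.png',camera('wrist')[:,:,::-1])"
```

```text
need [-0.06  0.01  0.  ] [0.035 0.011 0.052] t 3.45 p [0.52   0.29   0.0701] yang 0.8 F [-11.2  -2.5  10.3] w 0.0077
```

View pics/w2.png

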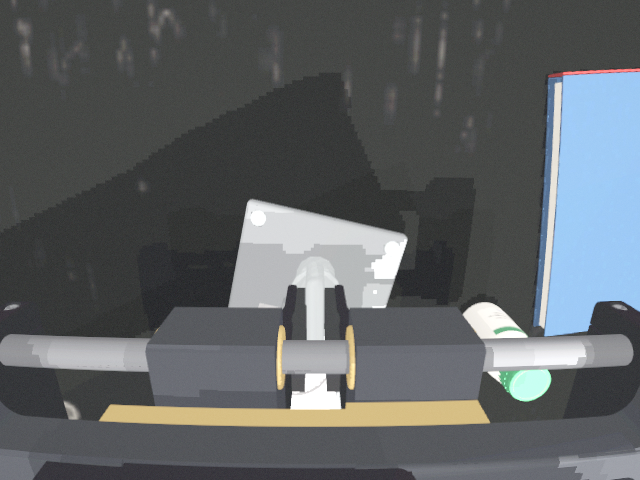

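The gripper holds the bar at a 7.7 mm opening. Now I turn it counter-clockwise, about 65° in total.

drive_tool(series=[0,0,-0.5,0.03,0,-0.03,-1,0,0,-1.3,0.03,0,-0.05,-1,0,0,-2.1,0.03,0,-0.05,-1,0,0,-2.9,0.03,0,-0.05,-1,0,0,-3.7,0.03,0,-0.05,-1,0,0,-4.5,0.03,0,-0.05,-1,0,0,-5.3,0.03,0,-0.05,-1,0,0,-6.1,0.03,0,-0.05,-1,0,0,-6.6,0.03,0,-0.05,-1,0,0,-6.6,0.03,0,-0.05,-1])

```text
time: 4.33
ee_pos: [0.5202, 0.2901, 0.0702]
eef_rot: [0.47, 0.882, -0.002, -0.002]
ft_force: [-5.3, -1.7, -10.6]
width: 0.0076
grip_force: 20.0
```

```bash
python3 -c "
from h import *
need([.5204,.2914,.07],65.8);print(telemetry.read_state()['torque'],telemetry.read_state()['joint_positions'])"
```

```text
need [-0.06 -0.02 -6.38] [0.024 0.021 0.006] t 4.33 p [0.5202 0.2901 0.0702] yang 33.88 F [ -5.3  -1.7 -10.6] w 0.0076
[-0.35517288  1.05396368  0.07628707] [-0.74411371  0.42801114  0.19596154  1.73114343 -0.09678186  0.99780168
  0.07897651]
```

drive_tool(series=[0,0,-0.5,0.02,0,0.02,-1,0,0,-1.3,0.02,0,0.02,-1,0,0,-2.1,0.02,0,0.02,-1,0,0,-2.9,0.02,0,0.02,-1,0,0,-3.7,0.02,0,0.02,-1,0,0,-4.5,0.02,0,0.02,-1,0,0,-5.3,0.02,0,0.02,-1,0,0,-6.1,0.02,0,0.02,-1,0,0,-6.8,0.02,0,0.02,-1,0,0,-6.8,0.02,0,0.02,-1])

```text
time: 5.17
ee_pos: [0.5205, 0.2904, 0.0702]
eef_rot: [0.192, 0.981, -0.002, -0.002]
ft_force: [-5.1, -4.4, -6.2]
width: 0.0075
grip_force: 20.0
```

drive_tool(series=[0,0,0,0,0,0,-0.6,0,0,0,0,0,0,-0.2,0,0,0,0,0,0,0,0,0,0,0,0,-0.5,0,0,0,0,0,0,-1.3,0,0,0,0,0,0,-2.2,0.4,0,0,0,0,0,-3.1,0.4,0,0,0,0,0,-3.9,0.4,0,0,0,0,0,-4.4,0.4,0,0,0,0,0,-4.4,0.4])

```text
time: 6.0
ee_pos: [0.5243, 0.2932, 0.2539]
eef_rot: [0.193, 0.981, 0.003, 0.003]
ft_force: [1.2, 0.3, 0.4]
width: 0.0598
grip_force: 0.0
```

```bash
python3 -c "
from h import *
need([.47,.12,.25],-10.6)"
```

```text
need [ 1.200e-01 -1.000e-02  1.566e+01] [-0.387 -4.521  0.062] t 6.0 p [0.5243 0.2932 0.2539] yang 67.7 F [1.2 0.3 0.4] w 0.0598
```

```bash
python3 -c "
from h import *
need([.505,.23,.25],-11)"
```

```text
need [ 1.200e-01 -1.000e-02  1.574e+01] [-0.153 -1.644  0.084] t 6.0 p [0.5243 0.2932 0.2539] yang 67.7 F [1.2 0.3 0.4] w 0.0598
```

drive_tool(series=[0,0,1,0,-0.2,0,1,0,0,2.3,0,-0.4,0,1,0,0,3.6,0,-0.6,0,1,0,0,4.9,0,-0.8,0,1,0,0,6.2,0,-1,0,1,0,0,7.5,0,-1.2,0,1,0,0,8.8,0,-1.4,0,1,0,0,10.1,0,-1.6,0,1,0,0,11.4,0,-1.6,0,1,0,0,12.7,0,-1.6,0,1])

```text
time: 6.83
ee_pos: [0.4981, 0.2323, 0.2478]
eef_rot: [0.683, 0.73, 0.001, 0.0]
ft_force: [1.0, 0.8, -0.1]
width: 0.087
grip_force: 0.0
```

drive_tool(series=[0,0,1.3,0,0,0,1,0,0,2.6,0,0,0,1,0,0,2.9,0,0,0,1,0,0,2.9,0,0,0,1,0,0,2.9,0,0,0,1,0,0,2.9,0,0,0,1])

```text
time: 7.33
ee_pos: [0.4979, 0.2327, 0.2477]
eef_rot: [0.767, 0.642, 0.0, -0.0]
ft_force: [-0.3, 0.7, 0.6]
width: 0.0874
grip_force: 0.0
```

```bash
python3 - <<'E'
from h import *
need([.4993,.1938,.053],-11)
c=get_calibration("wrist"); im=camera("wrist")[:,:,::-1]; cv2.imwrite("pics/wrist1.png",im)
np.save("c1.npy",c,allow_pickle=True)
q=proj(c,[[.5204,.2914,.068],[.4993,.1938,.068]]).round().astype(int); print(q)
def cr(p,w,h): return im[max(0,p[1]-h):p[1]+h,p[0]-w:p[0]+w],(p[0]-w,max(0,p[1]-h))
a,oa=cr(q[0],45,60); b,ob=cr(q[1],45,60); print(oa,ob,a.shape,b.shape)
h=min(a.shape[0],b.shape[0])
cv2.imwrite("pics/wz1.png",np.hstack([cv2.resize(x[:h],None,fx=4.4,fy=4.4,interpolation=2) for x in(a,b)]))
E
```

```text
need [ 0.   -0.    0.16] [-0.952  0.205  4.867] t 7.33 p [0.4979 0.2327 0.2477] yang -10.18 F [-0.3  0.7  0.6] w 0.0874
[[329 152]
 [324 265]]
(np.int64(284), np.int64(92)) (np.int64(279), np.int64(205)) (120, 90, 3) (120, 90, 3)
```

View pics/wz1.png

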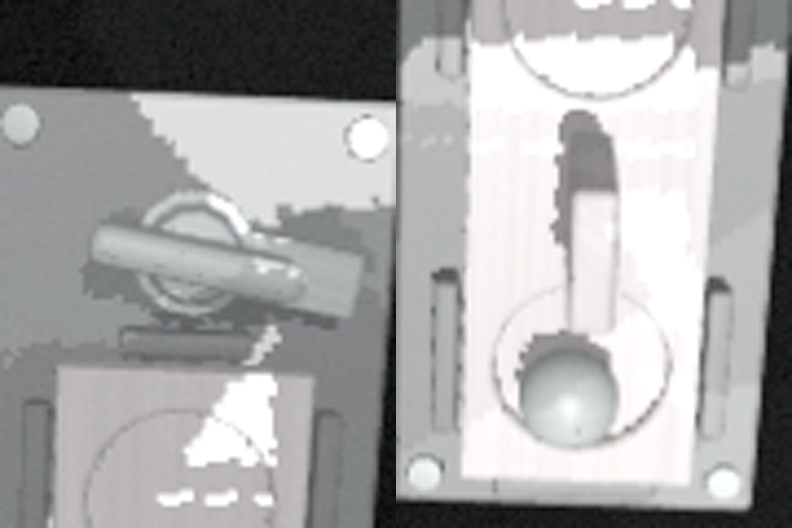

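The clamp finger now points sideways, to (360,290) in the crop, and is clear of the carrier's end. The ball is in its well, and the fin's top face spans (575,192) to (612,330). Measuring the fin again.

```bash
python3 - <<'E'
from h import *
c=np.load("c1.npy",allow_pickle=True).item()
f=np.array([[573,192],[617,192],[612,331],[567,331]]); f=np.c_[279+(f[:,0]-396)/4.4,205+f[:,1]/4.4]
F=onplane(c,f,.068); print("fin",F.mean(0),np.linalg.norm(F[0]-F[3]),np.linalg.norm(F[1]-F[0])); d=F[0]+F[1]-F[2]-F[3]; print(np.degrees(np.arctan2(d[1],d[0])))
# carrier plate long edges, z=.022 (px in crop)
e=np.array([[470,60],[462,478],[718,90],[692,480]]);e=np.c_[279+(e[:,0]-396)/4.4,205+e[:,1]/4.4]
E=onplane(c,e,.022);
for i in(0,2): d=E[i]-E[i+1]; print(np.degrees(np.arctan2(d[1],d[0])))
need([.4993,.1938,.053],-11.5)
E
```

```text
fin [0.49932087 0.19379447 0.068     ] 0.030470216055510913 0.008896875481143714
78.07784009553917
77.82966403291829
77.84995648519256
need [ 0.   -0.    0.26] [-0.951  0.205  4.867] t 7.38 p [0.4979 0.2327 0.2477] yang -10.19 F [ 0.1 -0.2  0.3] w 0.0868
```

drive_tool(series=[0,0,0.2,-0.5,0.1,0.2,0.8,0,0,0.38,-0.95,0.2,0.8,0.4,0,0,0.38,-0.95,0.2,1.5,0.1,0,0,0.38,-0.95,0.2,2.2,0,0,0,0.38,-0.95,0.2,2.9,0,0,0,0.38,-0.95,0.2,3.6,0,0,0,0.38,-0.95,0.2,4.2,0,0,0,0.38,-0.95,0.2,4.6,0,0,0,0.38,-0.95,0.2,4.8,0,0,0,0.38,-0.95,0.2,4.8,0], grip_force=10)

```text
time: 8.22
ee_pos: [0.4981, 0.1934, 0.0542]
eef_rot: [0.778, 0.628, -0.001, -0.0]
ft_force: [-0.4, 0.5, -0.2]
width: 0.0442
grip_force: 0.0
```

```bash
python3 -c "
from h import *
need([.4993,.1938,.056],-12.1)"
```

```text
need [-0.02  0.02 -0.  ] [ 0.017  0.027 -0.045] t 8.22 p [0.4981 0.1934 0.0542] yang -12.12 F [-0.4  0.5 -0.2] w 0.0442
```

Well aligned. I'll correct by 1 mm and close gradually.

drive_tool(series=[0,0,0,0.02,0.03,-0.05,-0.2,0,0,0,0.02,0.03,-0.05,-0.4,0,0,0,0.02,0.03,-0.05,-0.55,0,0,0,0.02,0.03,-0.05,-0.65,0,0,0,0.02,0.03,-0.05,-0.7,0,0,0,0.02,0.03,-0.05,-0.75,0,0,0,0.02,0.03,-0.05,-0.8,0,0,0,0.02,0.03,-0.05,-1,0,0,0,0.02,0.03,-0.05,-1,0,0,0,0.02,0.03,-0.05,-1])

```text
time: 9.05
ee_pos: [0.4998, 0.1946, 0.0578]
eef_rot: [0.778, 0.628, -0.0, -0.0]
ft_force: [-4.9, 1.0, 5.0]
width: 0.0098
grip_force: 10.0
```

drive_tool(series=[0,0,0,0,0,0,-1,0,0,0,0,0,0,-1,0,0,0,0,0,0,-1,0,0,0,0,0,0,-1], grip_force=45)

```text
time: 9.38
ee_pos: [0.4998, 0.1946, 0.0578]
eef_rot: [0.778, 0.628, -0.0, -0.0]
ft_force: [-5.8, 1.0, 5.6]
width: 0.0096
grip_force: 45.0
```

```bash
python3 -c "
from h import *
need([.4993,.1938,.056],-12.1)"
```

```text
need [-0.01  0.   -0.01] [-0.022 -0.008  0.045] t 9.38 p [0.4998 0.1946 0.0578] yang -12.13 F [-5.8  1.   5.6] w 0.0096
```

drive_tool(series=[0,0,0,0,-0.02,-0.01,-1,0,0,0,0,-0.02,-0.03,-1,0,0,0,0,-0.02,-0.06,-1,0,0,0,0,-0.02,-0.1,-1,0,0,0,0,-0.02,-0.15,-1,0,0,0,0,-0.02,-0.21,-1,0,0,0,0,-0.02,-0.28,-1,0,0,0,0,-0.02,-0.36,-1,0,0,0,0,-0.02,-0.43,-1,0,0,0,0,-0.02,-0.5,-1])

```text
time: 10.22
ee_pos: [0.4996, 0.1946, 0.0781]
eef_rot: [0.778, 0.628, 0.0, -0.0]
ft_force: [-0.7, 0.0, -3.6]
width: 0.0096
grip_force: 45.0
```

drive_tool(series=[0,0,0,0,0,-0.08,-1,0,0,0,0,0,-0.18,-1,0,0,0,0,0,-0.3,-1,0,0,0,0,0,-0.44,-1,0,0,0,0,0,-0.58,-1,0,0,0,0,0,-0.7,-1,0,0,0,0,0,-0.8,-1,0,0,0,0,0,-0.87,-1,0,0,0,0,0,-0.9,-1,0,0,0,0,0,-0.9,-1])

```text
time: 11.05
ee_pos: [0.4997, 0.1946, 0.114]
eef_rot: [0.778, 0.628, 0.0, -0.0]
ft_force: [0.9, 0.7, -2.9]
width: 0.0094
grip_force: 45.0
```

```bash
python3 - <<'E'
from h import *
need([.4993,.1938,.056],-12.1)
cv2.imwrite("pics/s2.png",camera("scene")[150:270,180:320,::-1].repeat(5,0).repeat(5,1))
E
```

```text
need [ 0.   -0.   -0.01] [-0.022 -0.005  1.45 ] t 11.05 p [0.4997 0.1946 0.114 ] yang -12.15 F [ 0.9  0.7 -2.9] w 0.0094
```

View pics/s2.png

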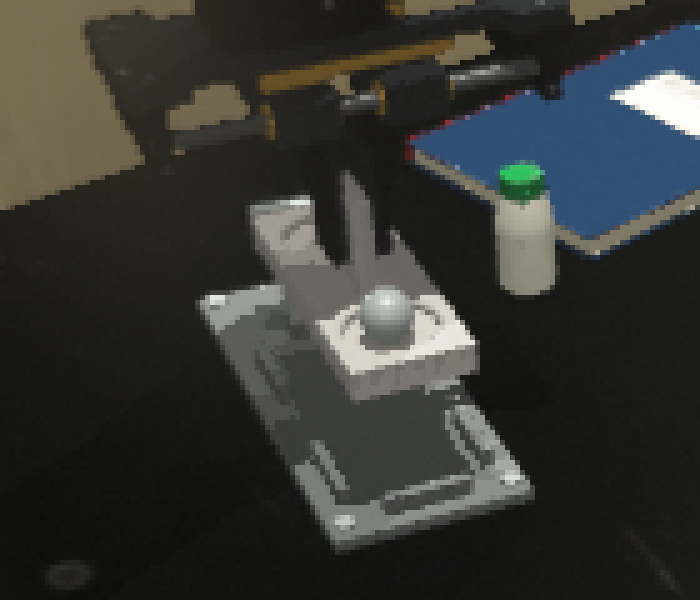

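The carrier is up and level, and the ball sits in its well. Working out the carry.

```bash
python3 -c "
from h import *
need([.4563,-.1456,.180],-12.15);print(telemetry.read_state()['joint_positions'].round(2) )"
```

```text
need [-0. -0.  0.] [-8.54   0.733 -1.658] t 11.1 p [0.4995 0.1945 0.1137] yang -12.15 F [ 0.5  0.3 -3.7] w 0.0097
[-0.69  0.25  0.26  1.86 -0.08  1.03 -0.61]
```

drive_tool(series=[0,0,0,-0.02,0.002,-0.004,-1,0,0,0,-0.07,0.006,-0.014,-1,0,0,0,-0.15,0.013,-0.03,-1,0,0,0,-0.26,0.022,-0.05,-1,0,0,0,-0.4,0.034,-0.078,-1,0,0,0,-0.57,0.049,-0.11,-1,0,0,0,-0.76,0.065,-0.147,-1,0,0,0,-0.96,0.082,-0.186,-1,0,0,0,-1.16,0.1,-0.225,-1,0,0,0,-1.36,0.117,-0.264,-1])

```text
time: 11.93
ee_pos: [0.4926, 0.1393, 0.1245]
eef_rot: [0.778, 0.628, 0.0, 0.0]
ft_force: [-0.1, -0.3, -3.3]
width: 0.0097
grip_force: 45.0
```

drive_tool(series=[0,0,0,-0.2,0.017,-0.039,-1,0,0,0,-0.4,0.034,-0.078,-1,0,0,0,-0.6,0.051,-0.117,-1,0,0,0,-0.8,0.069,-0.155,-1,0,0,0,-1.0,0.086,-0.194,-1,0,0,0,-1.2,0.103,-0.233,-1,0,0,0,-1.4,0.12,-0.272,-1,0,0,0,-1.6,0.137,-0.31,-1,0,0,0,-1.8,0.154,-0.35,-1,0,0,0,-2.0,0.172,-0.388,-1])

```text
time: 12.77
ee_pos: [0.4824, 0.0599, 0.14]
eef_rot: [0.778, 0.628, 0.0, -0.0]
ft_force: [-0.8, 0.3, -2.7]
width: 0.0098
grip_force: 45.0
```

drive_tool(series=[0,0,0,-0.2,0.017,-0.039,-1,0,0,0,-0.4,0.034,-0.078,-1,0,0,0,-0.6,0.051,-0.117,-1,0,0,0,-0.8,0.069,-0.155,-1,0,0,0,-1.0,0.086,-0.194,-1,0,0,0,-1.2,0.103,-0.233,-1,0,0,0,-1.4,0.12,-0.272,-1,0,0,0,-1.6,0.137,-0.31,-1,0,0,0,-1.8,0.154,-0.35,-1,0,0,0,-2.0,0.172,-0.388,-1])

```text
time: 13.6
ee_pos: [0.4724, -0.0198, 0.1555]
eef_rot: [0.778, 0.628, 0.0, -0.0]
ft_force: [0.3, 0.4, -2.0]
width: 0.0096
grip_force: 45.0
```

drive_tool(series=[0,0,0,-0.2,0.017,-0.039,-1,0,0,0,-0.4,0.034,-0.078,-1,0,0,0,-0.6,0.051,-0.117,-1,0,0,0,-0.8,0.069,-0.155,-1,0,0,0,-1.0,0.086,-0.194,-1,0,0,0,-1.18,0.101,-0.229,-1,0,0,0,-1.34,0.115,-0.26,-1,0,0,0,-1.48,0.127,-0.287,-1,0,0,0,-1.6,0.137,-0.31,-1,0,0,0,-1.7,0.146,-0.33,-1])

```text
time: 14.43
ee_pos: [0.4638, -0.0871, 0.1686]
eef_rot: [0.778, 0.628, 0.0, -0.0]
ft_force: [-0.3, -0.5, -2.5]
width: 0.0097
grip_force: 45.0
```

drive_tool(series=[0,0,0,-0.08,0.007,-0.016,-1,0,0,0,-0.13,0.011,-0.025,-1,0,0,0,-0.16,0.014,-0.03,-1,0,0,0,-0.16,0.014,-0.03,-1,0,0,0,-0.16,0.014,-0.03,-1,0,0,0,-0.16,0.014,-0.03,-1])

```text
time: 14.93
ee_pos: [0.4631, -0.0928, 0.1697]
eef_rot: [0.778, 0.628, 0.0, -0.0]
ft_force: [0.5, -0.7, -2.9]
width: 0.0095
grip_force: 45.0
```

```bash
python3 -c "
from h import *
need([.4563,-.1456,.180],-12.15);print(telemetry.read_state()['joint_positions'].round(2) )"
```

```text
need [-0. -0.  0.] [-1.326  0.112 -0.259] t 14.93 p [ 0.4631 -0.0928  0.1697] yang -12.13 F [ 0.5 -0.7 -2.9] w 0.0095
[-0.38  0.04  0.49  1.97 -0.02  1.13 -0.09]
```

drive_tool(series=[0,0,0,-0.03,0.002,-0.005,-1,0,0,0,-0.1,0.008,-0.02,-1,0,0,0,-0.22,0.018,-0.043,-1,0,0,0,-0.38,0.032,-0.075,-1,0,0,0,-0.56,0.047,-0.11,-1,0,0,0,-0.74,0.062,-0.145,-1,0,0,0,-0.91,0.077,-0.18,-1,0,0,0,-1.06,0.09,-0.21,-1,0,0,0,-1.18,0.1,-0.23,-1,0,0,0,-1.26,0.107,-0.245,-1])

```text
time: 15.77
ee_pos: [0.4565, -0.144, 0.1796]
eef_rot: [0.778, 0.628, 0.0, 0.0]
ft_force: [0.5, 0.5, -2.4]
width: 0.0099
grip_force: 45.0
```

drive_tool(series=[0,0,0,-0.04,0.004,-0.01,-1,0,0,0,-0.06,0.005,-0.014,-1,0,0,0,-0.07,0.005,-0.014,-1,0,0,0,-0.07,0.005,-0.014,-1,0,0,0,-0.07,0.005,-0.014,-1,0,0,0,-0.07,0.005,-0.014,-1,0,0,0,-0.07,0.005,-0.014,-1,0,0,0,-0.07,0.005,-0.014,-1])

```text
time: 16.43
ee_pos: [0.4563, -0.1459, 0.1801]
eef_rot: [0.778, 0.628, 0.0, -0.0]
ft_force: [-0.5, -0.6, -2.7]
width: 0.0097
grip_force: 45.0
```

```bash
python3 - <<'E'
from h import *
need([.4563,-.1456,.180],-12.15)
c=get_calibration("scene"); im=camera("scene")[:,:,::-1]
# tray rim check in first scene picture (unoccluded)
g=cv2.cvtColor(cv2.imread("pics/scene0.png"),6); m=np.zeros_like(g); m[295:375,290:395]=(g[295:375,290:395]>85)*255
k=max(cv2.findContours(cv2.morphologyEx(m,cv2.MORPH_OPEN,np.ones((3,3))),0,1)[0],key=cv2.contourArea)
a=np.radians(77.85-90+0); 
P=onplane(c,k.reshape(-1,2),.03)[:,:2]*1000; print("scene hull",cv2.minAreaRect(np.float32(P)))
y=np.array([-np.sin(a),np.cos(a),0]); x=np.array([y[1],-y[0],0]); o=np.array([.4563,-.1456,.13])
pts=[o+sx*.028*x+sy*.074*y+[0,0,.014] for sx,sy in((-1,-1),(1,-1),(1,1),(-1,1))]+[o-.044*y+[0,0,.022]]
q=proj(c,pts); print(q.round(1).tolist())
im=im.copy(); [cv2.circle(im,tuple(p),1,(0,0,255),-1) for p in q.round().astype(int).tolist()]
u,v=q.mean(0).astype(int); cv2.imwrite("pics/s3.png",cv2.resize(im[v-70:v+110,u-100:u+100],None,fx=3.3,fy=3.3,interpolation=2))
print(u-100,v-70); cv2.imwrite("pics/top3.png",camera("top")[:,:,::-1])
E
```

```text
need [-0. -0.  0.] [ 0.007 -0.     0.001] t 16.43 p [ 0.4563 -0.1459  0.1801] yang -12.14 F [-0.5 -0.6 -2.7] w 0.0097
scene hull ((440.7626647949219, -197.04342651367188), (120.38372802734375, 133.11700439453125), 76.00601196289062)
[[333.4, 292.0], [365.6, 282.0], [325.9, 234.8], [296.9, 242.6], [341.1, 272.1]]
232 194
```

View pics/s3.png

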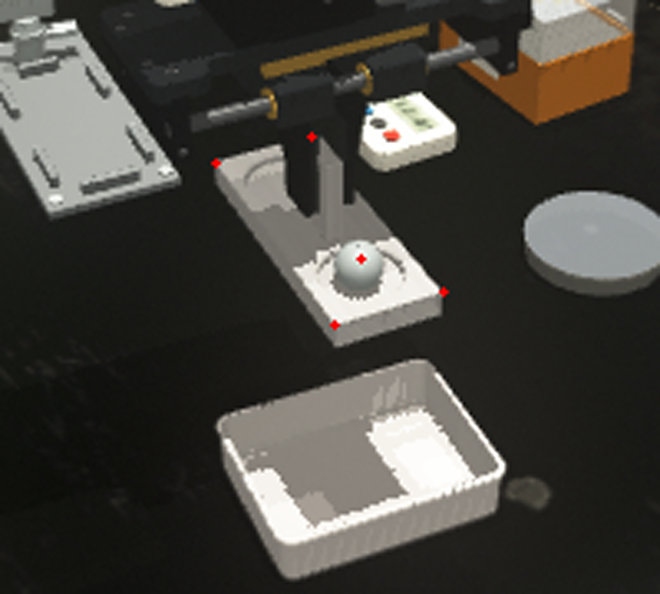

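The predicted carrier corners fall on the real ones, (215,162), (335,325) and (443,292), so the carrier is level and placed as planned. The ball is in its well at (360,265). I'll cross-check the tray centre from its rim corners here: (218,425), (430,362), (505,467) and (288,545).

```bash
python3 - <<'E'
from h import *
c=get_calibration("scene"); p=np.array([[218,425],[430,362],[505,467],[288,545]])/3.3+[232,194]
P=onplane(c,p,.03); print(P.round(4),P.mean(0),[np.linalg.norm(P[i]-P[i-1]).round(4) for i in range(4)])
s=telemetry.read_state(); print(np.abs(s["joint_vel"]).max(),s["ft_force"])
E
```

```text
[[ 0.3965 -0.1323  0.03  ]
 [ 0.5173 -0.1626  0.03  ]
 [ 0.4954 -0.2473  0.03  ]
 [ 0.3761 -0.2223  0.03  ]] [ 0.44630438 -0.19114646  0.03      ] [np.float64(0.0923), np.float64(0.1245), np.float64(0.0875), np.float64(0.1219)]
0.0028371076597521042 [ 0.28587991 -0.19398248 -1.98328801]
```

The two tray-centre estimates agree within 3 mm, everything is still and level, and the well is over the tray's middle. Handing in.

```bash
python3 -c "
from bench import r
print(r.close_job())"
```

```text
the job is handed in; nothing more can be done
None
```

The job is handed in: I turned the wing nut clear, and the gripper is holding the carrier still and level with the ball in its well, over the middle of the tray (within about 3 mm by two camera views) and about 10 cm above its rim.

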